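# Close the mould clamp crosswise

### The job

Push the mould cassette by its upright tab into the clamp until it snaps past the spring clip and is fully home. Then tighten the four bar knobs clockwise a little at a time in crosswise order (one, the one diagonally opposite, then the other two): first give each about an eighth of a turn, and only when all four have had that, go round crosswise again and turn each one fully to its stop. Leave the lamp, weight, tin and brick around the clamp where they are.

Things in the scene. Friction and masses are not known exactly. Their poses are not given: they have to be found in the camera images.
- press: Mould clamp fixed on the 8 mm board: dark steel bed under an aluminium top plate 150 (x) x 160 (y) mm whose top is 50 mm above the origin (centre of its underside); z up. Four equal brass bar knobs stand at the plate's corners. The cassette slides in at the open -y end, towards the clamp's +y. The clamp is turned at most 0.45 rad, so its +y is roughly the robot's left.
- cassette (a joint): How far the cassette is in (m): starts at 0 to 0.006, 0.040 is fully home at a hard stop. Aluminium slab 72 mm wide, 20 thick, sliding along the clamp's +y, 1.5 N friction. A sprung steel roller clip (30 mm wide, top 53 mm above the clamp's underside, 75 to 93 mm from its centre) climbs a ridge across the slab: up to 7 N at 0.026 to 0.031, crest at 0.033, then it snaps the slab home and holds it.
- tab (a point): The middle of the outer (-y) face of the cassette's upright tab, an aluminium plate 40 mm wide (clamp x), 10 mm thick (clamp y) that stands at the outer end of the slab and rises to 72 mm above the clamp's underside; this point is 42 mm above the clamp's underside, 155 mm from its centre towards its -y at joint 0 and 115 mm when home. Push it towards the clamp's +y. Its axes are those of the clamp.
- knob_a (a joint): Angle of bar knob a (rad), growing clockwise seen from above: 0 when its bar lies along the clamp's x axis, 0.785 is an eighth of a turn on (bar diagonal), 1.571 is the stop, where it is tight (bar along the clamp's y axis, parallel to the cassette's travel). Starts at 0 to 0.2, turns against about 0.08 N m of friction, stays where it is left.
- knob_a_grip (a point): Grip point of bar knob a, on its axis 72 mm above the clamp's underside (22 mm above the plate), at x = -50, y = -60 mm in the clamp's frame; diagonally opposite is knob c. The brass bar is 44 mm long, 12 mm thick, from 6 to 34 mm above the plate, over a flange of 30 mm diameter; a thin stud end stands 5 mm above it. The point's x axis runs along the bar and turns with it.
- knob_b (a joint): Angle of bar knob b (rad), growing clockwise seen from above: 0 when its bar lies along the clamp's x axis, 0.785 is an eighth of a turn on (bar diagonal), 1.571 is the stop, where it is tight (bar along the clamp's y axis, parallel to the cassette's travel). Starts at 0 to 0.2, turns against about 0.08 N m of friction, stays where it is left.
- knob_b_grip (a point): Grip point of bar knob b, on its axis 72 mm above the clamp's underside (22 mm above the plate), at x = -50, y = +60 mm in the clamp's frame; diagonally opposite is knob d. The brass bar is 44 mm long, 12 mm thick, from 6 to 34 mm above the plate, over a flange of 30 mm diameter; a thin stud end stands 5 mm above it. The point's x axis runs along the bar and turns with it.
- knob_c (a joint): Angle of bar knob c (rad), growing clockwise seen from above: 0 when its bar lies along the clamp's x axis, 0.785 is an eighth of a turn on (bar diagonal), 1.571 is the stop, where it is tight (bar along the clamp's y axis, parallel to the cassette's travel). Starts at 0 to 0.2, turns against about 0.08 N m of friction, stays where it is left.
- knob_c_grip (a point): Grip point of bar knob c, on its axis 72 mm above the clamp's underside (22 mm above the plate), at x = +50, y = +60 mm in the clamp's frame; diagonally opposite is knob a. The brass bar is 44 mm long, 12 mm thick, from 6 to 34 mm above the plate, over a flange of 30 mm diameter; a thin stud end stands 5 mm above it. The point's x axis runs along the bar and turns with it.
- knob_d (a joint): Angle of bar knob d (rad), growing clockwise seen from above: 0 when its bar lies along the clamp's x axis, 0.785 is an eighth of a turn on (bar diagonal), 1.571 is the stop, where it is tight (bar along the clamp's y axis, parallel to the cassette's travel). Starts at 0 to 0.2, turns against about 0.08 N m of friction, stays where it is left.
- knob_d_grip (a point): Grip point of bar knob d, on its axis 72 mm above the clamp's underside (22 mm above the plate), at x = +50, y = -60 mm in the clamp's frame; diagonally opposite is knob b. The brass bar is 44 mm long, 12 mm thick, from 6 to 34 mm above the plate, over a flange of 30 mm diameter; a thin stud end stands 5 mm above it. The point's x axis runs along the bar and turns with it.
- lamp: Bystander: round steel spirit lamp, 82 mm across, 78 mm high, loose; origin at the centre of its underside.
- weight: Bystander: stepped dark iron stand weight, 84 mm across, 70 mm high, loose; origin at the centre of its underside.
- tin: Bystander: low round aluminium tin, 68 mm across, 45 mm high, loose; origin at the centre of its underside.
- brick: Bystander: pale soldering brick, 200 x 100 x 60 mm, loose; origin at the centre of its underside.

How it is judged:
On the way, in this order (a step that is already met when the one before it is completed fails the run):
1. the cassette has snapped fully home while all four knobs are still loose (value of joint cassette above 0.0385 m and value of joint each of knob_a, knob_b, knob_c, knob_d below 0.35 rad), for 0.2 s.
2. first pass: one diagonal pair of knobs is given about an eighth of a turn (0.45 to 1.25 rad) while the other pair is still loose (under 0.35 rad) (((value of joint cassette above 0.0385 m and value of joint knob_a between 0.45 and 1.25 rad and value of joint knob_c between 0.45 and 1.25 rad and value of joint each of knob_b, knob_d below 0.35 rad) or (value of joint cassette above 0.0385 m and value of joint knob_b between 0.45 and 1.25 rad and value of joint knob_d between 0.45 and 1.25 rad and value of joint each of knob_a, knob_c below 0.35 rad))), for 0.2 s.
3. first pass: all four knobs stand at about an eighth of a turn (0.45 to 1.25 rad) (value of joint cassette above 0.0385 m and value of joint knob_a between 0.45 and 1.25 rad and value of joint knob_b between 0.45 and 1.25 rad and value of joint knob_c between 0.45 and 1.25 rad and value of joint knob_d between 0.45 and 1.25 rad), for 0.2 s.
4. second pass: one diagonal pair is tight (over 1.45 rad) while the other pair is still at about an eighth of a turn (((value of joint cassette above 0.0385 m and value of joint each of knob_a, knob_c above 1.45 rad and value of joint knob_b between 0.45 and 1.25 rad and value of joint knob_d between 0.45 and 1.25 rad) or (value of joint cassette above 0.0385 m and value of joint each of knob_b, knob_d above 1.45 rad and value of joint knob_a between 0.45 and 1.25 rad and value of joint knob_c between 0.45 and 1.25 rad))), for 0.2 s.
5. second pass: all four knobs are tight (value of joint cassette above 0.0385 m and value of joint each of knob_a, knob_b, knob_c, knob_d above 1.45 rad), for 0.2 s.
At the end, for the whole second after the job is handed in: The cassette is fully home (joint over 38.5 mm of 40), all four knobs are at their stops (over 1.45 of 1.571 rad) and at rest, and the lamp, weight, tin and brick are within 25 mm of where they began (all of step 5 and velocity of joint each of knob_a, knob_b, knob_c, knob_d below 0.1 rad/s and distance of each of lamp, weight, tin, brick from where it was at the start of the episode below 0.025 m); the robot touches nothing.
It fails at once if the lamp, weight, tin or brick is pushed more than 25 mm or tipped over (distance of any of lamp, weight, tin, brick from where it was at the start of the episode above 0.025 m or angle between any of lamp, weight, tin, brick's own z axis and vertical above 0.5 rad).
It also fails if it takes over 72 s, if anything falls off the work surface, if the arm or the gripper's body presses on something with over 40 N, if the wrist force passes 120 N, or if a joint passes its speed limit or range.

### The arm

A 6-joint arm with a two-finger parallel gripper is mounted at the origin on the work surface. World frame = base frame: x ahead of the robot, y to its left, z up, the work surface at z = 0. Lengths are in m, angles in rad, forces in N, time in s.
With the tool pointing down it reaches from about 0.425 to 0.95 m from the base axis. Payload 3.5 kg.
Tool frame: the origin (TCP) lies midway between the tips of the shut fingers; the grasp point (between the pads) lies 19 mm behind it; x points along the fingers, y is the direction in which the jaws open and shut, and the axes are right-handed (so a half turn about x gives the same grasp; the last joint's range is limited). The gripper opens to 85 mm and grips with 20 to 120 N. Pads are 22 mm wide; open, the fingers measure 114 mm over their backs; the gripper's body (76 mm by 85 mm) begins 54 mm behind the grasp point. The pads swing forward as they close: fully open they stand 13 mm farther back than shut.
Start: joints at [-1.386, 0.286, 1.577, -0, 1.279, -0.15], TCP at [0.222, -0.637, 0.231] pointing down, gripper open.
Joint ranges: [-2.77, 2.77], [-0.9, 2.22], [0.21, 2.48], [-1.53, 4.67], [0.24, 2.81], [-2.84, 2.84]. Speed limits (rad/s): [2.79, 2.79, 3.14, 3.14, 3.14, 3.14].

### API

Orientations are given as a unit quaternion [x, y, z, w].
In Python, from plant import ctrl, vision gives the robot as it stands. The module is installed in compiled form; this text tells all that it offers.
- The arm moves only by the tool play_rows, never from a script. Its arguments are lists of equal length, an entry for each row: "claw": the closure in counts, from 0 (fully open) to 255 (shut); "travel": the shift along the tool's x, y, z in m, a list of three; "dr": the turn, a rotation vector about the tool's x, y, z in rad, a list of three. In form: {"claw": [claw, ...], "travel": [[tx, ty, tz], ...], "dr": [[wx, wy, wz], ...]}. A call has 1 to 20 rows; each row is the pose to reach, as a shift and turn from the pose measured when the call began, along the tool's axes at that moment; what a row does not reach only later rows make up. A row lasts 1/10 s, in which the tool goes at most 50 mm and 8.59 degrees, less where a joint would pass 70% of its speed; a pose out of reach is approached as far as the arm can. A call with a gripper value outside its range is refused whole. The fingers move at their own pace and stop on an object; "force" is the grip in N (left out, the last holds). Time passes only in rows, so rows that repeat a pose let the fingers close. It gives the time, the measured TCP pose, the force and the opening at its end, in the units of the state.
- ctrl.get_state(): the state, without advancing time (a new reading comes with each control period).
- vision.read_camera(name): name is "scene" or "top" or "wrist"; returns a dict with "img" (384x512x3 uint8, red, green, blue), "range_z" (384x512 float32, m along the optical axis (not along the pixel's ray), 0 where there is no reading), "K" (3x3 intrinsics, pixels), "world_to_cam" (4x4, takes a point from world to camera coordinates). Camera axes: x right, y up, looking along -z (the intrinsics and any distortion apply to the point x, -y, -z); pixel columns grow to the right and rows downward; lengths in m; the calibration is good to about 2 mm. A picture is of the moment at which its call begins.
- ctrl.sign_off(): hands the job in, once; it reports no verdict.
The state is a dict: "time": time; "qpos": joint angles; "dq": joint speeds; "joint_efforts": joint torques, N m; "eef_pos": TCP position; "tcp_rot": TCP orientation; "contact_force": force on the tool from outside, world axes, zero at the start; "wrist_torque": the same for the moment, N m; "opening": opening from 0.0 (shut) to 1.0 (fully open).
Only numpy, scipy, OpenCV 4.12 (cv2) and the standard library are available. Lean on these libraries where they do the work, as an engineer would, in place of code of your own. Each camera call takes 0.05 s, during which the arm holds its last target.

## Working session

There is one attempt and no reset: what is moved stays moved. The work goes in short steps, Python scripts to look and compute and a tool call to move; the robot and the scene stay as the last step left them, time stands still between calls to the robot, and variables do not carry over. Pictures are saved under pics/ and viewed, and the job is handed in when it is done.

Besides the shell and the picture viewer there is one more tool, called after "Call:" by a JSON object that holds its "api" and its "payload", one argument or row to a line. play_rows: Moves the arm, as the interface text tells. Its arguments: {"type":"object","properties":{"claw":{"type":"array","items":{"type":"number"}},"travel":{"type":"array","items":{"type":"array","items":{"type":"number"}}},"dr":{"type":"array","items":{"type":"array","items":{"type":"number"}}},"force":{"type":"number"}},"required":["claw","travel","dr"]}

```bash
mkdir -p pics
python3 - <<'E'
from plant import ctrl, vision
import cv2,numpy as np
s=ctrl.get_state();print(s)
for n in ["scene","top","wrist"]:
    d=vision.read_camera(n);cv2.imwrite(f"pics/{n}0.png",d["img"][:,:,::-1]);np.savez(f"{n}0.npz",**d)
    print(n,d["K"].tolist(),d["world_to_cam"].round(4).tolist())
E
```

```text
{'time': 0.0, 'qpos': array([-1.38599745e+00,  2.87182317e-01,  1.57817157e+00,  6.21756335e-06,
        1.27861911e+00, -1.49994908e-01]), 'dq': array([-0.00016883,  0.00022094, -0.00035081, -0.00081537,  0.00080686,
        0.0002143 ]), 'joint_efforts': array([ 7.15149071e-06, -4.05982876e+01, -2.92628074e+01, -1.43885995e-04,
        5.71145807e-03, -6.41840884e-06]), 'eef_pos': array([ 0.22169783, -0.63685598,  0.22993903]), 'tcp_rot': array([-0.69720979, -0.11865622,  0.69723487, -0.11697324]), 'contact_force': array([ 0.99883509, -0.43221039,  0.01947071]), 'wrist_torque': array([-0.00301966, -0.02440885, -0.02229959]), 'opening': 0.9972885158438056}
scene [[376.62136950153956, 0.0, 258.54738002052625], [0.0, 376.62136950153956, 195.56709918192465], [0.0, 0.0, 1.0]] [[0.1507, 0.9886, 0.0008, -0.1796], [-0.7401, 0.1123, 0.663, 0.3893], [0.6554, -0.1005, 0.7486, -1.1296], [0.0, 0.0, 0.0, 1.0]]
top [[481.33821804446666, 0.0, 254.33469173467793], [0.0, 481.33821804446666, 195.53527796865217], [0.0, 0.0, 1.0]] [[0.0073, -0.9996, 0.0261, 0.0664], [0.9893, 0.011, 0.1458, -0.6456], [-0.146, 0.0248, 0.989, -0.9646], [0.0, 0.0, 0.0, 1.0]]
wrist [[298.0193830913086, 0.0, 251.94543903207475], [0.0, 298.0193830913086, 189.1771743235921], [0.0, 0.0, 1.0]] [[0.3281, -0.9446, -0.0013, -0.6751], [0.9098, 0.3164, -0.2686, 0.036], [0.2542, 0.0869, 0.9632, -0.3776], [0.0, 0.0, 0.0, 1.0]]
```

View pics/top0.png

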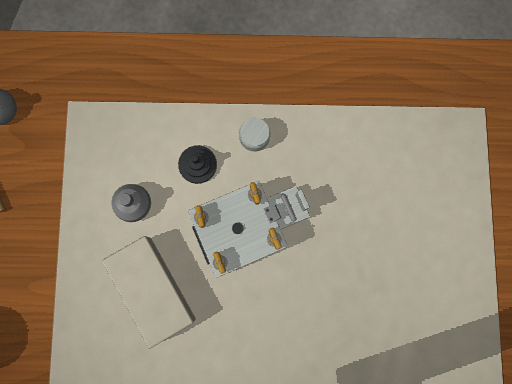

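View pics/scene0.png

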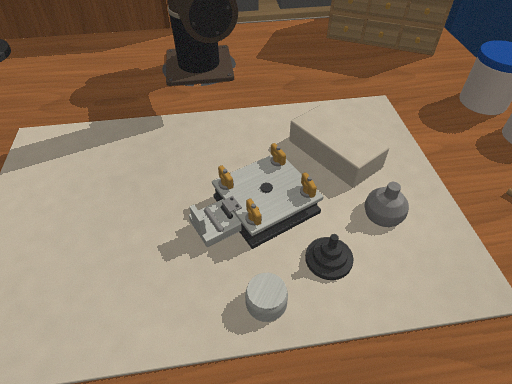

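View pics/wrist0.png

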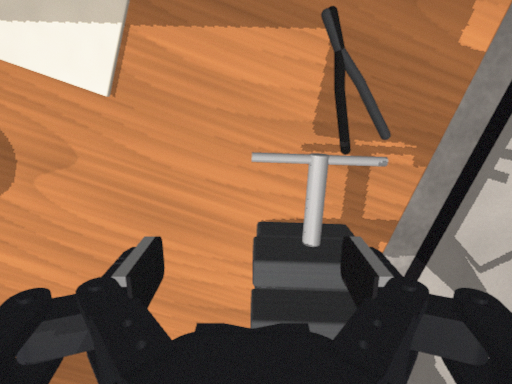

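```bash
cat > h.py <<'E'
import numpy as np,cv2
def cloud(d):
    K=d["K"];z=d["range_z"].astype(float);T=np.linalg.inv(d["world_to_cam"])
    v,u=np.mgrid[:384,:512]
    x=(u-K[0,2])/K[0,0]*z;y=(v-K[1,2])/K[1,1]*z
    P=np.stack([x,-y,-z],-1)
    return P@T[:3,:3].T+T[:3,3]
def proj(d,p):
    p=np.atleast_2d(p);c=p@d["world_to_cam"][:3,:3].T+d["world_to_cam"][:3,3]
    return np.stack([d["K"][0,0]*c[:,0]/-c[:,2]+d["K"][0,2],d["K"][1,1]*-c[:,1]/-c[:,2]+d["K"][1,2]],-1)
E
python3 - <<'E'
from h import *
for n in ["top","scene"]:
    d=np.load(n+"0.npz");P=cloud(d);im=d["img"]
    hsv=cv2.cvtColor(im,cv2.COLOR_RGB2HSV)
    z=P[...,2];ok=d["range_z"]>0
    b=ok&(P[...,0]>.3)&(P[...,0]<.8)&(abs(P[...,1])<.4)
    print(n,"board z",np.median(z[b&(z<.03)]))
    br=b&(hsv[...,0]>8)&(hsv[...,0]<25)&(hsv[...,1]>110)&(z>.07)
    nn,lab,st,c=cv2.connectedComponentsWithStats(br.astype(np.uint8))
    for i in range(1,nn):
        if st[i,4]>15:
            m=lab==i; q=P[m];t=q[q[:,2]>q[:,2].max()-.012]
            print(st[i],c[i].round(1),"mean",q.mean(0).round(4),"zmax",q[:,2].max().round(4), "top",((t.max(0)+t.min(0))/2).round(4))
    pl=b&(abs(z-.058)<.006)&(hsv[...,1]<60)
    cv2.imwrite(f"pics/{n}_plate.png",pl.astype(np.uint8)*255)
    for lo,hi in [(.05,.065),(.07,.09)]:
        print(lo,np.median(P[b&(z>lo)&(z<hi)&(hsv[...,1]<60)],0))
E
```

```text
top board z 0.008211464886681674
[250 182  10  22 131] [254.6 193. ] mean [0.6438 0.0729 0.0896] zmax 0.0972 top [0.6449 0.0731 0.0913]
[196 206   9  22 128] [200.1 216.3] mean [0.5956 0.1812 0.09  ] zmax 0.0964 top [0.5963 0.1812 0.0906]
[269 228  12  21 134] [274.4 238.2] mean [0.5533 0.033  0.0898] zmax 0.0961 top [0.5538 0.0328 0.0901]
[214 252  11  21 131] [219.1 261.9] mean [0.506  0.1417 0.0901] zmax 0.0963 top [0.5058 0.1419 0.0907]
0.05 [0.58630164 0.11257886 0.05802085]
0.07 [0.48663737 0.27939399 0.07112309]
scene board z 0.008442753514843693
[271 143  15  22 193] [277.8 154. ] mean [0.5121 0.142  0.0846] zmax 0.0954 top [0.5064 0.1431 0.0895]
[218 165  15  23 181] [225.3 177.2] mean [0.5614 0.0334 0.0854] zmax 0.0947 top [0.5538 0.0336 0.0887]
[301 173  16  24 212] [308.2 184.9] mean [0.6032 0.1815 0.0849] zmax 0.0946 top [0.5993 0.1833 0.0887]
[247 199  14  26 213] [253.3 212. ] mean [0.652  0.073  0.0858] zmax 0.094 top [0.6471 0.0738 0.0881]
0.05 [0.60496407 0.11071748 0.05813473]
0.07 [0.63189099 0.27687118 0.07825856]
```

Run:
```python
from h import *
d=np.load("top0.npz");im=d["img"][150:300,170:330,::-1]
cv2.imwrite("pics/topcrop.png",cv2.resize(im,None,fx=5,fy=5,interpolation=cv2.INTER_CUBIC)[:, :])
```

```text
(no output)
```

View pics/topcrop.png

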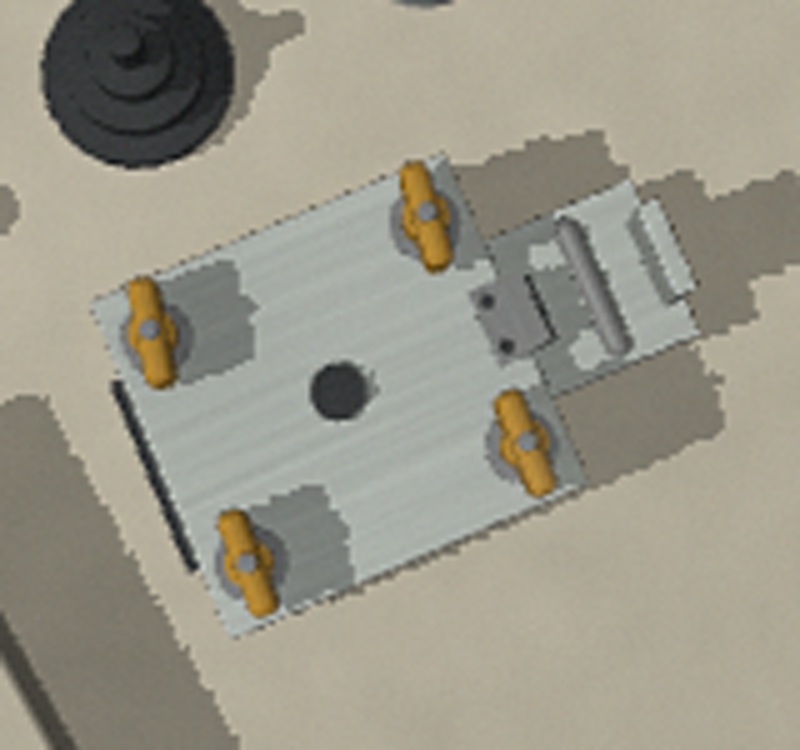

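View pics/top_plate.png

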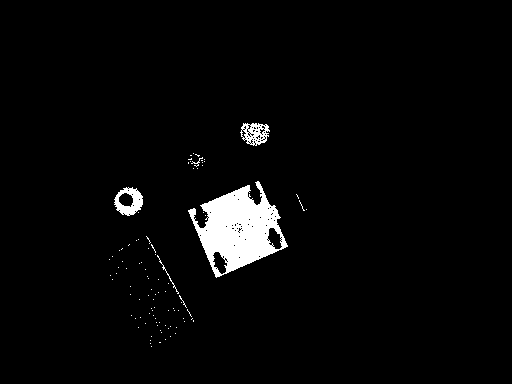

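```bash
cat >> h.py <<'E'
def onplane(d,uv,z):
    K=d["K"];T=np.linalg.inv(d["world_to_cam"]);uv=np.atleast_2d(uv).astype(float)
    r=np.stack([(uv[:,0]-K[0,2])/K[0,0],-(uv[:,1]-K[1,2])/K[1,1],-np.ones(len(uv))],-1)@T[:3,:3].T
    o=T[:3,3];return o+r*((z-o[2])/r[:,2])[:,None]
E
python3 - <<'E'
from h import *
from plant import ctrl
from scipy.spatial.transform import Rotation as R
for n in ["top","scene"]:
    d=np.load(n+"0.npz");P=cloud(d);im=d["img"];hsv=cv2.cvtColor(im,cv2.COLOR_RGB2HSV);z=P[...,2]
    pl=((abs(z-.058)<.007)&(abs(P[...,0]-.575)<.11)&(abs(P[...,1]-.107)<.12)).astype(np.uint8)
    pl=cv2.morphologyEx(cv2.morphologyEx(pl,cv2.MORPH_CLOSE,np.ones((15,15))),cv2.MORPH_OPEN,np.ones((25,25)))
    c=max(cv2.findContours(pl,0,2)[0],key=cv2.contourArea)[:,0]
    w=onplane(d,c,.058)[:,:2]
    (cx,cy),sz,a=cv2.minAreaRect((w*1000).astype(np.float32));print(n,cx,cy,sz,a, np.deg2rad(a))
    # bar angles: brass mask, points with top z
    br=(hsv[...,0]>8)&(hsv[...,0]<25)&(hsv[...,1]>110)&(z>.085)&(z<.1)&(abs(P[...,0]-.575)<.11)&(abs(P[...,1]-.107)<.12)
    nn,lab,st,_=cv2.connectedComponentsWithStats(br.astype(np.uint8))
    for i in range(1,nn):
        if st[i,4]<15: continue
        v,u=np.nonzero(lab==i);q=onplane(d,np.stack([u,v],-1),.090)[:,:2]
        (x,y),s,_=cv2.minAreaRect((q*1000).astype(np.float32));m=q.mean(0);e,V=np.linalg.eigh(np.cov(q.T));v=V[:,1]*np.sign(V[0,1])
        print("knob",round(x),round(y),np.round(s),"ang",np.arctan2(v[1],v[0]).round(3))
if 1:
    s=ctrl.get_state();print(R.from_quat(s["tcp_rot"]).as_matrix().round(4))
E
```

```text
top 579.097412109375 98.50302124023438 (149.626220703125, 178.0804443359375) 23.557987213134766 0.4111644420119248
knob 645 72 [43. 13.] ang 0.292
knob 596 182 [42. 15.] ang 0.235
knob 554 31 [43. 15.] ang 0.375
knob 506 140 [42. 15.] ang 0.365
scene 580.1891479492188 103.16895294189453 (153.91677856445312, 172.1351318359375) 23.748443603515625 0.41448853310553446
knob 508 142 [47. 16.] ang 0.366
knob 556 32 [46. 15.] ang 0.382
knob 599 182 [46. 17.] ang 0.211
knob 648 73 [46. 14.] ang 0.278
[[-4.000e-04  3.286e-01 -9.445e-01]
 [ 1.900e-03 -9.445e-01 -3.286e-01]
 [-1.000e+00 -1.900e-03 -3.000e-04]]
```

```bash
cat >> h.py <<'E'
from scipy.spatial.transform import Rotation as Rot
YAW=.412; C=np.array([.576,.107])
def Rt(yaw):
    y=np.array([np.cos(yaw),np.sin(yaw),0]);x=np.array([0,0,-1.]);return np.stack([x,y,np.cross(x,y)],1)
def w(px,py):
    c,s=np.cos(YAW),np.sin(YAW);return C+np.array([c*px-s*py,s*px+c*py])
def plan(xy,z,yaw,st):
    Rc=Rot.from_quat(st["tcp_rot"]).as_matrix()
    t=Rc.T@(np.array([xy[0],xy[1],z])-st["eef_pos"]);r=Rot.from_matrix(Rc.T@Rt(yaw)).as_rotvec()
    print("target",np.round([*xy,z,yaw],4),"travel",t.round(4),"dr",r.round(4))
    y=Rc[:,1];print("  cur",st["eef_pos"].round(4),"yaw",np.arctan2(y[1],y[0]).round(4),"q6",st["qpos"][5].round(3),"F",st["contact_force"].round(1),"t",st["time"])
E
python3 - <<'E'
from h import *
from plant import ctrl
d=np.load("top0.npz")
s=onplane(d,[(275.4,238.2),(219.4,262.4),(199.8,216),(255.4,192.4)],.095);print(s.round(4),s.mean(0))
print(onplane(d,[(255,133),(197,163),(130,201)],.06).round(3))
st=ctrl.get_state()
plan(w(0,-.190),.2,YAW,st);plan(w(0,-.190),.04,YAW,st)
E
```

```text
[[0.5531 0.0313 0.095 ]
 [0.5049 0.1409 0.095 ]
 [0.5956 0.1813 0.095 ]
 [0.6442 0.0715 0.095 ]] [0.5744617  0.10623478 0.095     ]
[[0.777 0.072 0.06 ]
 [0.71  0.193 0.06 ]
 [0.629 0.328 0.06 ]]
target [ 0.6521 -0.0671  0.2     0.412 ] travel [ 0.0311 -0.3968 -0.5937] dr [-1.648e+00 -1.800e-03  1.200e-03]
  cur [ 0.2217 -0.637   0.2302] yaw -1.236 q6 -0.15 F [-0.3 -0.3  0.2] t 0.15
target [ 0.6521 -0.0671  0.04    0.412 ] travel [ 0.1911 -0.3965 -0.5937] dr [-1.648e+00 -1.800e-03  1.200e-03]
  cur [ 0.2217 -0.637   0.2302] yaw -1.236 q6 -0.15 F [-0.3 -0.3  0.2] t 0.15
```

Call:
{"api": "play_rows", "payload": {
  "claw": [255,255,255,255,255,255,255,255,255,255,255,255,255,255,255,255,255,255,255,255],
  "travel": [
    [0.03,-0.397,-0.594],
    [0.03,-0.397,-0.594],
    [0.03,-0.397,-0.594],
    [0.03,-0.397,-0.594],
    [0.03,-0.397,-0.594],
    [0.03,-0.397,-0.594],
    [0.03,-0.397,-0.594],
    [0.03,-0.397,-0.594],
    [0.03,-0.397,-0.594],
    [0.03,-0.397,-0.594],
    [0.03,-0.397,-0.594],
    [0.03,-0.397,-0.594],
    [0.03,-0.397,-0.594],
    [0.03,-0.397,-0.594],
    [0.03,-0.397,-0.594],
    [0.03,-0.397,-0.594],
    [0.19,-0.397,-0.594],
    [0.19,-0.397,-0.594],
    [0.19,-0.397,-0.594],
    [0.19,-0.397,-0.594]
  ],
  "dr": [
    [-1.648,0,0],
    [-1.648,0,0],
    [-1.648,0,0],
    [-1.648,0,0],
    [-1.648,0,0],
    [-1.648,0,0],
    [-1.648,0,0],
    [-1.648,0,0],
    [-1.648,0,0],
    [-1.648,0,0],
    [-1.648,0,0],
    [-1.648,0,0],
    [-1.648,0,0],
    [-1.648,0,0],
    [-1.648,0,0],
    [-1.648,0,0],
    [-1.648,0,0],
    [-1.648,0,0],
    [-1.648,0,0],
    [-1.648,0,0]
  ]
}}

```text
time: 2.15
eef_pos: [0.6459, -0.067, 0.0336]
tcp_rot: [0.386, 0.597, -0.389, 0.586]
contact_force: [-0.6, 0.7, -0.5]
opening: -0.001
```

Run:
```python
from h import *
from plant import ctrl,vision
st=ctrl.get_state()
plan(w(0,-.190),.04,YAW,st);plan(w(0,-.126),.04,YAW,st)
d=vision.read_camera("top");cv2.imwrite("pics/t1.png",cv2.resize(d["img"][120:300,150:390,::-1],None,fx=3,fy=3))
```

```text
target [ 0.6521 -0.0671  0.04    0.412 ] travel [-0.0065  0.0056  0.0025] dr [-0.0019 -0.0104  0.0113]
  cur [ 0.6459 -0.067   0.0336] yaw 0.4102 q6 -0.671 F [-0.6  0.7 -0.5] t 2.15
target [ 0.6265 -0.0085  0.04    0.412 ] travel [-0.0059  0.0054 -0.0615] dr [-0.0019 -0.0104  0.0113]
  cur [ 0.6459 -0.067   0.0336] yaw 0.4102 q6 -0.671 F [-0.6  0.7 -0.5] t 2.15
```

View pics/t1.png

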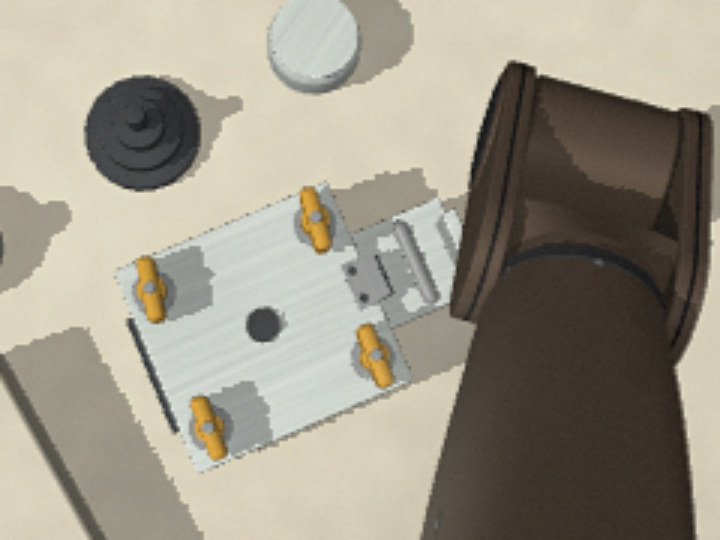

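Call:
{"api": "play_rows", "payload": {
  "claw": [255,255,255,255,255,255,255,255,255,255],
  "travel": [
    [-0.006,0.0055,-0.005],
    [-0.006,0.0055,-0.01],
    [-0.006,0.0055,-0.016],
    [-0.006,0.0055,-0.022],
    [-0.006,0.0055,-0.028],
    [-0.006,0.0055,-0.034],
    [-0.006,0.0055,-0.04],
    [-0.006,0.0055,-0.046],
    [-0.006,0.0055,-0.052],
    [-0.006,0.0055,-0.052]
  ],
  "dr": [
    [0,-0.01,0.011],
    [0,-0.01,0.011],
    [0,-0.01,0.011],
    [0,-0.01,0.011],
    [0,-0.01,0.011],
    [0,-0.01,0.011],
    [0,-0.01,0.011],
    [0,-0.01,0.011],
    [0,-0.01,0.011],
    [0,-0.01,0.011]
  ]
}}

```text
time: 3.2
eef_pos: [0.6322, -0.0173, 0.042]
tcp_rot: [0.388, 0.59, -0.387, 0.593]
contact_force: [2.0, -2.6, 1.2]
opening: -0.001
```

Run:
```python
from h import *
from plant import ctrl,vision
st=ctrl.get_state();print(st["qpos"].round(3))
plan(w(0,-.126),.04,YAW,st)
d=vision.read_camera("scene");cv2.imwrite("pics/s2.png",cv2.resize(d["img"][120:280,130:370,::-1],None,fx=3,fy=3))
```

```text
[-1.870e-01  4.050e-01  1.801e+00 -1.000e-03  9.310e-01 -5.980e-01]
target [ 0.6265 -0.0085  0.04    0.412 ] travel [ 0.002  -0.0017 -0.0104] dr [-0.0012  0.0031 -0.0032]
  cur [ 0.6322 -0.0173  0.042 ] yaw 0.4108 q6 -0.598 F [ 2.  -2.6  1.2] t 3.2
```

View pics/s2.png

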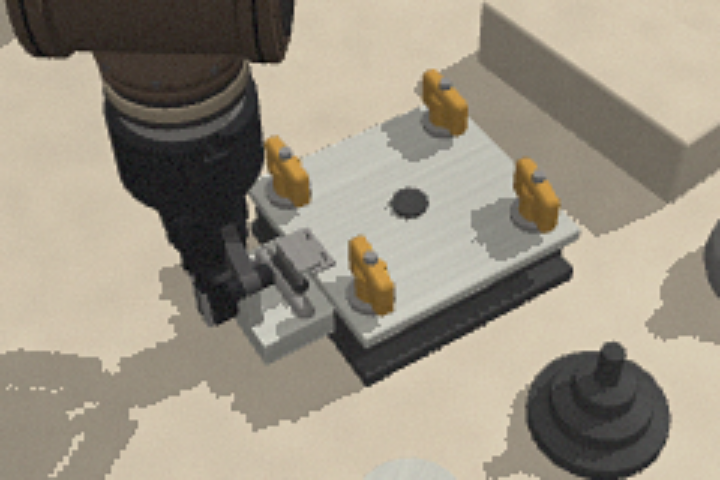

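Call:
{"api": "play_rows", "payload": {
  "claw": [255,255,255,255,255],
  "travel": [
    [0.002,-0.001,-0.003],
    [0.002,-0.001,-0.005],
    [0.002,-0.001,-0.007],
    [0.002,-0.001,-0.009],
    [0.002,-0.001,-0.009]
  ],
  "dr": [
    [0,0,0],
    [0,0,0],
    [0,0,0],
    [0,0,0],
    [0,0,0]
  ]
}}

```text
time: 3.75
eef_pos: [0.6281, -0.0081, 0.0414]
tcp_rot: [0.389, 0.59, -0.387, 0.592]
contact_force: [-0.6, 2.8, 7.8]
opening: -0.006
```

Run:
```python
from h import *
from plant import ctrl,vision
st=ctrl.get_state()
plan(w(0,-.126),.04,YAW,st)
d=vision.read_camera("scene");cv2.imwrite("pics/s3.png",cv2.resize(d["img"][180:250,170:270,::-1],None,fx=7,fy=7,interpolation=2))
```

```text
target [ 0.6265 -0.0085  0.04    0.412 ] travel [ 0.0014 -0.0017 -0.0003] dr [-0.0026  0.0002 -0.0047]
  cur [ 0.6281 -0.0081  0.0414] yaw 0.4094 q6 -0.586 F [-0.6  2.8  7.8] t 3.75
```

View pics/s3.png

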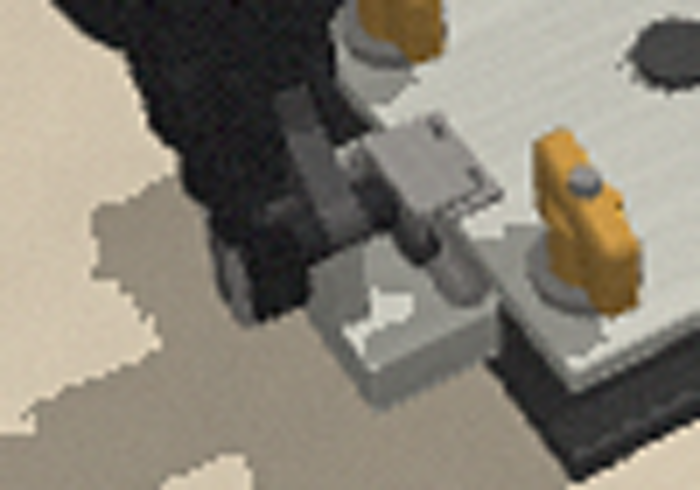

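Call:
{"api": "play_rows", "payload": {
  "claw": [255,255],
  "travel": [
    [0,-0.0015,0],
    [0,-0.0015,0]
  ],
  "dr": [
    [0,0,0],
    [0,0,0]
  ]
}}

```text
time: 4.0
eef_pos: [0.626, -0.0077, 0.0413]
tcp_rot: [0.389, 0.591, -0.387, 0.591]
contact_force: [-1.0, 1.8, 4.0]
opening: -0.004
```

Run:
```python
from h import *
from plant import ctrl,vision
st=ctrl.get_state()
plan(w(0,-.126),.04,YAW,st)
d=vision.read_camera("wrist");cv2.imwrite("pics/w3.png",d["img"][:,:,::-1])
```

```text
target [ 0.6265 -0.0085  0.04    0.412 ] travel [0.0013 0.0001 0.0009] dr [-0.0027 -0.002  -0.0035]
  cur [ 0.626  -0.0077  0.0413] yaw 0.4093 q6 -0.588 F [-1.   1.8  4. ] t 4.0
```

View pics/w3.png

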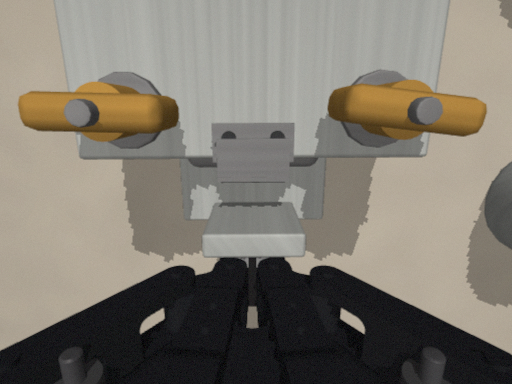

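Run:
```python
from h import *
from plant import vision
d=vision.read_camera("wrist");P=cloud(d)
c,s=np.cos(YAW),np.sin(YAW)
q=(P[...,:2]-C)@np.array([[c,-s],[s,c]])
for v in range(120,262,6):print(v,q[v,253].round(4),P[v,253,2].round(4))
```

```text
120 [-0.0014 -0.0635] 0.0582
126 [-0.0015 -0.0659] 0.0592
132 [-0.0015 -0.0681] 0.0612
138 [-0.0015 -0.0706] 0.0604
144 [-0.0015 -0.0728] 0.0624
150 [-0.0015 -0.0753] 0.0624
156 [-0.0015 -0.0777] 0.0624
162 [-0.0015 -0.0802] 0.0625
168 [-0.0015 -0.0827] 0.0624
174 [-0.0015 -0.0854] 0.0618
180 [-0.0015 -0.0875] 0.0639
186 [-0.0014 -0.0963] 0.0406
192 [-0.0014 -0.0994] 0.0408
198 [-0.0014 -0.103 ] 0.0394
204 [-0.0014 -0.1046] 0.0439
210 [-0.0015 -0.1049] 0.0521
216 [-0.0016 -0.1047] 0.0603
222 [-0.0016 -0.1044] 0.0683
228 [-0.0017 -0.1045] 0.0743
234 [-0.0017 -0.1045] 0.0801
240 [-0.0017 -0.1064] 0.0812
246 [-0.0017 -0.1092] 0.0806
252 [-0.0017 -0.1121] 0.0798
258 [-0.0017 -0.1148] 0.0797
```

Call:
{"api": "play_rows", "payload": {
  "claw": [255,255,255,255],
  "travel": [
    [0,0,-0.002],
    [0,0,-0.004],
    [0,0,-0.005],
    [0,0,-0.005]
  ],
  "dr": [
    [0,0,0],
    [0,0,0],
    [0,0,0],
    [0,0,0]
  ]
}}

```text
time: 4.5
eef_pos: [0.6261, -0.0078, 0.0412]
tcp_rot: [0.388, 0.588, -0.387, 0.595]
contact_force: [4.7, -12.5, -3.1]
opening: -0.001
```

Run:
```python
from h import *
from plant import ctrl
st=ctrl.get_state()
plan(w(0,-.126),.04,YAW,st)
```

```text
target [ 0.6265 -0.0085  0.04    0.412 ] travel [0.0012 0.     0.0007] dr [-0.0017  0.0078 -0.0058]
  cur [ 0.6261 -0.0078  0.0412] yaw 0.4103 q6 -0.581 F [  4.7 -12.5  -3.1] t 4.5
```

```bash
cat >> h.py <<'E'
K={"a":(-.05,-.06),"b":(-.05,.06),"c":(.05,.06),"d":(.05,-.06)}
def kp(n,th,z,st): plan(w(*K[n]),z,YAW+np.pi/2-th,st)
E
python3 - <<'E'
from h import *
from plant import ctrl
st=ctrl.get_state()
kp("a",.035,.130,st);kp("a",.035,.068,st)
E
```

```text
target [0.5542 0.032  0.13   1.9478] travel [-0.0896 -0.0496 -0.0645] dr [-1.5375e+00  1.0700e-02  1.4000e-03]
  cur [ 0.6261 -0.0078  0.0412] yaw 0.4103 q6 -0.581 F [  4.7 -12.5  -3.1] t 4.5
target [0.5542 0.032  0.068  1.9478] travel [-0.0276 -0.0499 -0.065 ] dr [-1.5375e+00  1.0700e-02  1.4000e-03]
  cur [ 0.6261 -0.0078  0.0412] yaw 0.4103 q6 -0.581 F [  4.7 -12.5  -3.1] t 4.5
```

Call:
{"api": "play_rows", "payload": {
  "claw": [255,255,255,255,110,110,110,110,110,110,110,110,110,110,110,110,110],
  "travel": [
    [0,0,0.02],
    [-0.03,0,0.02],
    [-0.08,0,0.02],
    [-0.1,0,0.02],
    [-0.1,-0.05,-0.065],
    [-0.1,-0.05,-0.065],
    [-0.1,-0.05,-0.065],
    [-0.1,-0.05,-0.065],
    [-0.1,-0.05,-0.065],
    [-0.1,-0.05,-0.065],
    [-0.1,-0.05,-0.065],
    [-0.1,-0.05,-0.065],
    [-0.1,-0.05,-0.065],
    [-0.1,-0.05,-0.065],
    [-0.1,-0.05,-0.065],
    [-0.1,-0.05,-0.065],
    [-0.1,-0.05,-0.065]
  ],
  "dr": [
    [0,0,0],
    [0,0,0],
    [0,0,0],
    [0,0,0],
    [-1.54,0.01,0],
    [-1.54,0.01,0],
    [-1.54,0.01,0],
    [-1.54,0.01,0],
    [-1.54,0.01,0],
    [-1.54,0.01,0],
    [-1.54,0.01,0],
    [-1.54,0.01,0],
    [-1.54,0.01,0],
    [-1.54,0.01,0],
    [-1.54,0.01,0],
    [-1.54,0.01,0],
    [-1.54,0.01,0]
  ]
}}

```text
time: 6.2
eef_pos: [0.5529, 0.0324, 0.1395]
tcp_rot: [-0.133, 0.695, 0.133, 0.694]
contact_force: [-0.1, 0.4, -0.3]
opening: 0.568
```

Run:
```python
from h import *
from plant import ctrl,vision
st=ctrl.get_state();print(st["opening"])
kp("a",.035,.068,st)
for n in ["scene","wrist"]:
    d=vision.read_camera(n);cv2.imwrite(f"pics/{n}4.png",d["img"][:,:,::-1])
c,s=np.cos(YAW),np.sin(YAW)
P=cloud(d);print(proj(d,[[*w(*K[k]),.097] for k in K]).round(1))
```

```text
0.5681632406611906
target [0.5542 0.032  0.068  1.9478] travel [ 0.0715 -0.0008  0.0012] dr [ 0.0015 -0.0019  0.0004]
  cur [0.5529 0.0324 0.1395] yaw 1.9493 q6 -2.073 F [-0.1  0.4 -0.3] t 6.2
[[252.4 217.2]
 [434.6 211.5]
 [417.1 337.5]
 [256.8 341.8]]
```

View pics/wrist4.png

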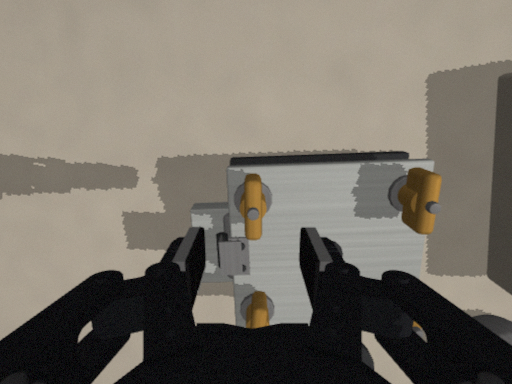

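View pics/scene4.png

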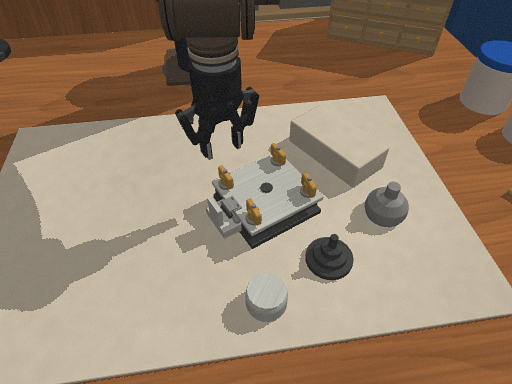

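```bash
sed -i 's/C=np.array(\[.576,.107\])/C=np.array([.5747,.1063])/' h.py
python3 - <<'E'
from h import *
from plant import ctrl
st=ctrl.get_state()
kp("a",.035,.068,st)
E
```

```text
target [0.5529 0.0313 0.068  1.9478] travel [ 0.0719 -0.0008 -0.0006] dr [ 0.0018 -0.0013  0.0008]
  cur [0.5532 0.0324 0.1399] yaw 1.9496 q6 -2.073 F [ 0.1 -0.4  0.1] t 6.3
```

Call:
{"api": "play_rows", "payload": {
  "claw": [110,110,110,110,255,255,255,255,255,255],
  "travel": [
    [0.03,-0.001,0],
    [0.055,-0.001,0],
    [0.072,-0.001,0],
    [0.072,-0.001,0],
    [0.072,-0.001,0],
    [0.072,-0.001,0],
    [0.072,-0.001,0],
    [0.072,-0.001,0],
    [0.072,-0.001,0],
    [0.072,-0.001,0]
  ],
  "dr": [
    [0,0,0],
    [0,0,0],
    [0,0,0],
    [0,0,0],
    [0,0,0],
    [0,0,0],
    [0,0,0],
    [0,0,0],
    [0,0,0],
    [0,0,0]
  ],
  "force": 30
}}

```text
time: 7.3
eef_pos: [0.5539, 0.033, 0.0696]
tcp_rot: [-0.132, 0.694, 0.133, 0.695]
contact_force: [-1.3, 4.9, 3.0]
opening: 0.134
```

Run:
```python
from h import *
from plant import ctrl,vision
st=ctrl.get_state();print(st["opening"],st["wrist_torque"])
kp("a",.8,.068,st)
d=vision.read_camera("wrist");cv2.imwrite(f"pics/w5.png",d["img"][:,:,::-1])
```

```text
0.13410715843294146 [ 0.82379352  0.32342469 -0.01995653]
target [0.5529 0.0313 0.068  1.1828] travel [ 0.0016 -0.0012 -0.0016] dr [ 7.659e-01  3.000e-04 -1.900e-03]
  cur [0.5539 0.033  0.0696] yaw 1.9487 q6 -2.074 F [-1.3  4.9  3. ] t 7.3
```

View pics/w5.png

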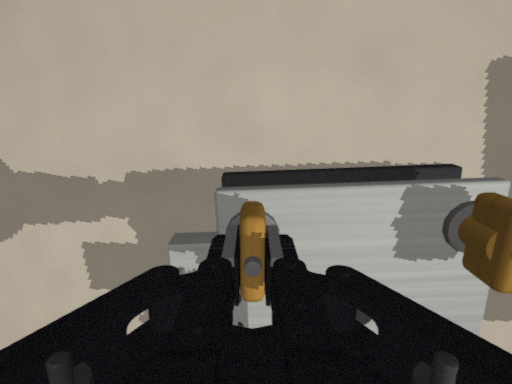

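Call:
{"api": "play_rows", "payload": {
  "claw": [255,255,255,255,255,255,255,255,255,110,110,110,110,110,110,110],
  "travel": [
    [0,0,0],
    [0,0,0],
    [0,0,0],
    [0,0,0],
    [0,0,0],
    [0,0,0],
    [0,0,0],
    [0,0,0],
    [0,0,0],
    [0,0,0],
    [0,0,0],
    [0,0,0],
    [-0.03,0,0],
    [-0.07,0,0],
    [-0.07,0,0],
    [-0.07,0,0]
  ],
  "dr": [
    [0.12,0,0],
    [0.24,0,0],
    [0.36,0,0],
    [0.48,0,0],
    [0.6,0,0],
    [0.7,0,0],
    [0.78,0,0],
    [0.78,0,0],
    [0.78,0,0],
    [0.78,0,0],
    [0.78,0,0],
    [0.78,0,0],
    [0.78,0,0],
    [0.78,0,0],
    [0.78,0,0],
    [0.78,0,0]
  ]
}}

```text
time: 8.95
eef_pos: [0.5551, 0.0327, 0.1416]
tcp_rot: [0.142, 0.691, -0.14, 0.694]
contact_force: [-0.2, 0.3, -1.0]
opening: 0.564
```

```bash
cat >> h.py <<'E'
def bars(d):
    im=d["img"];P=cloud(d);z=P[...,2];hsv=cv2.cvtColor(im,cv2.COLOR_RGB2HSV)
    br=(hsv[...,0]>8)&(hsv[...,0]<25)&(hsv[...,1]>110)&(z>.085)&(z<.1)&(abs(P[...,0]-.575)<.11)&(abs(P[...,1]-.107)<.12)
    nn,lab,st,_=cv2.connectedComponentsWithStats(br.astype(np.uint8))
    for i in range(1,nn):
        if st[i,4]<15: continue
        v,u=np.nonzero(lab==i);q=onplane(d,np.stack([u,v],-1),.090)[:,:2];m=q.mean(0)
        e,V=np.linalg.eigh(np.cov(q.T));a=np.arctan2(V[1,1],V[0,1])
        th=(YAW-a+.5)%np.pi-.5
        n=min(K,key=lambda k:np.linalg.norm(w(*K[k])-m))
        print(n,"theta",th.round(3),"centre",m.round(4),st[i,4])
E
python3 - <<'E'
from h import *
from plant import ctrl,vision
st=ctrl.get_state();print(st["opening"])
kp("c",.19,.14,st)
for n in ["top","scene"]:
    d=vision.read_camera(n);bars(d);cv2.imwrite(f"pics/{n}6.png",d["img"][:,:,::-1])
E
```

```text
0.5638013073842825
target [0.5965 0.1813 0.14   1.7928] travel [ 0.0019  0.153  -0.02  ] dr [-0.6239  0.0042 -0.0017]
  cur [0.5551 0.0327 0.1416] yaw 1.1689 q6 -1.294 F [-0.2  0.3 -1. ] t 8.95
d theta 0.327 centre [0.6546 0.0761] 57
c theta 0.177 centre [0.5957 0.1816] 116
b theta 0.037 centre [0.5058 0.1416] 112
b theta 0.062 centre [0.5088 0.1423] 98
a theta 0.785 centre [0.5582 0.0337] 103
c theta 0.209 centre [0.6008 0.1823] 120
d theta 0.139 centre [0.649  0.0734] 130
```

View pics/scene6.png

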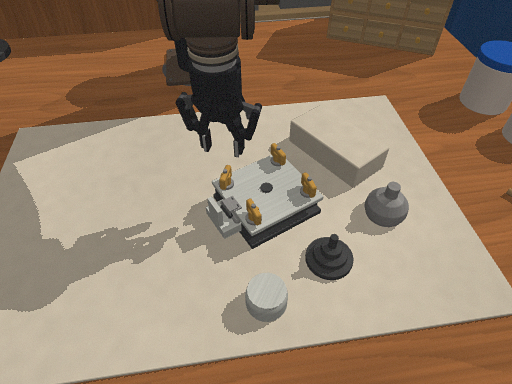

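Call:
{"api": "play_rows", "payload": {
  "claw": [110,110,110,110,110,110,110,110,110,110,110,255,255,255,255,255,255],
  "travel": [
    [0,0.05,-0.007],
    [0,0.1,-0.014],
    [0,0.153,-0.02],
    [0,0.153,-0.02],
    [0,0.153,-0.02],
    [0,0.153,-0.02],
    [0.03,0.153,-0.02],
    [0.055,0.153,-0.02],
    [0.073,0.153,-0.02],
    [0.073,0.153,-0.02],
    [0.073,0.153,-0.02],
    [0.073,0.153,-0.02],
    [0.073,0.153,-0.02],
    [0.073,0.153,-0.02],
    [0.073,0.153,-0.02],
    [0.073,0.153,-0.02],
    [0.073,0.153,-0.02]
  ],
  "dr": [
    [-0.14,0,0],
    [-0.28,0,0],
    [-0.42,0,0],
    [-0.56,0,0],
    [-0.625,0,0],
    [-0.625,0,0],
    [-0.625,0,0],
    [-0.625,0,0],
    [-0.625,0,0],
    [-0.625,0,0],
    [-0.625,0,0],
    [-0.625,0,0],
    [-0.625,0,0],
    [-0.625,0,0],
    [-0.625,0,0],
    [-0.625,0,0],
    [-0.625,0,0]
  ]
}}

```text
time: 10.75
eef_pos: [0.5953, 0.1829, 0.0677]
tcp_rot: [-0.077, 0.702, 0.08, 0.703]
contact_force: [-2.0, 5.2, 7.0]
opening: 0.135
```

Run:
```python
from h import *
from plant import ctrl,vision
st=ctrl.get_state();print(st["opening"],st["wrist_torque"])
kp("c",.85,.068,st)
d=vision.read_camera("scene");cv2.imwrite(f"pics/s7.png",cv2.resize(d["img"][100:260,180:420,::-1],None,fx=3,fy=3))
```

```text
0.1350448961749505 [ 0.71002984  0.3236281  -0.07267851]
target [0.5965 0.1813 0.068  1.1328] travel [-0.0003 -0.0018  0.0008] dr [ 6.607e-01  5.000e-04 -4.100e-03]
  cur [0.5953 0.1829 0.0677] yaw 1.7935 q6 -1.662 F [-2.   5.2  7. ] t 10.75
```

View pics/s7.png

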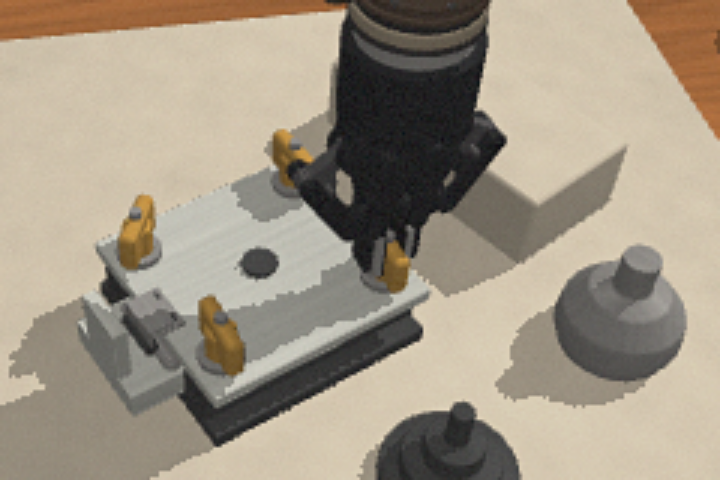

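Call:
{"api": "play_rows", "payload": {
  "claw": [255,255,255,255,255,255,255,255,110,110,110,110,110,110,110],
  "travel": [
    [0,0,0],
    [0,0,0],
    [0,0,0],
    [0,0,0],
    [0,0,0],
    [0,0,0],
    [0,0,0],
    [0,0,0],
    [0,0,0],
    [0,0,0],
    [0,0,0],
    [-0.03,0,0],
    [-0.073,0,0],
    [-0.073,0,0],
    [-0.073,0,0]
  ],
  "dr": [
    [0.12,0,0],
    [0.24,0,0],
    [0.36,0,0],
    [0.48,0,0],
    [0.58,0,0],
    [0.65,0,0],
    [0.65,0,0],
    [0.65,0,0],
    [0.65,0,0],
    [0.65,0,0],
    [0.65,0,0],
    [0.65,0,0],
    [0.65,0,0],
    [0.65,0,0],
    [0.65,0,0]
  ]
}}

```text
time: 12.3
eef_pos: [0.5963, 0.1823, 0.1424]
tcp_rot: [0.152, 0.69, -0.148, 0.692]
contact_force: [-0.9, -0.5, -0.5]
opening: 0.57
```

Run:
```python
from h import *
from plant import ctrl,vision
st=ctrl.get_state();print(st["opening"])
kp("b",.045,.14,st);kp("d",.13,.14,st)
for n in ["top","scene"]:
    d=vision.read_camera(n);bars(d);cv2.imwrite(f"pics/{n}8.png",d["img"][:,:,::-1])
```

```text
0.5700787844856301
target [0.5049 0.1413 0.14   1.9378] travel [ 0.0019 -0.0753 -0.0662] dr [-0.7945  0.0043 -0.0041]
  cur [0.5963 0.1823 0.1424] yaw 1.1433 q6 -1.012 F [-0.9 -0.5 -0.5] t 12.3
target [0.6445 0.0713 0.14   1.8528] travel [ 0.0022 -0.081   0.0899] dr [-0.7095  0.0041 -0.0043]
  cur [0.5963 0.1823 0.1424] yaw 1.1433 q6 -1.012 F [-0.9 -0.5 -0.5] t 12.3
d theta 0.122 centre [0.6446 0.0725] 112
a theta 0.808 centre [0.5534 0.0328] 109
b theta 0.06 centre [0.5095 0.143 ] 96
a theta 0.791 centre [0.5577 0.0335] 103
c theta 0.844 centre [0.6009 0.1823] 108
d theta 0.129 centre [0.6491 0.0733] 127
```

View pics/scene8.png

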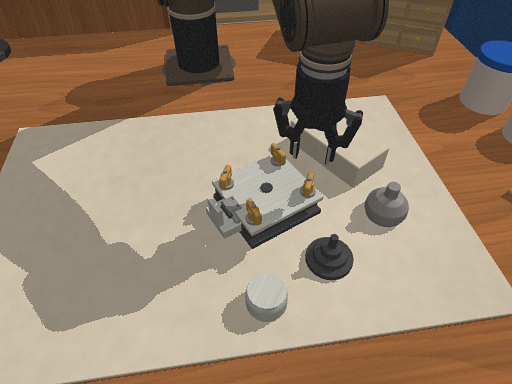

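Call:
{"api": "play_rows", "payload": {
  "claw": [110,110,110,110,110,110,110,110,110,110,110,255,255,255,255,255,255],
  "travel": [
    [0,-0.03,-0.026],
    [0,-0.06,-0.052],
    [0,-0.0745,-0.066],
    [0,-0.0745,-0.066],
    [0,-0.0745,-0.066],
    [0,-0.0745,-0.066],
    [0.03,-0.0745,-0.066],
    [0.055,-0.0745,-0.066],
    [0.074,-0.0745,-0.066],
    [0.074,-0.0745,-0.066],
    [0.074,-0.0745,-0.066],
    [0.074,-0.0745,-0.066],
    [0.074,-0.0745,-0.066],
    [0.074,-0.0745,-0.066],
    [0.074,-0.0745,-0.066],
    [0.074,-0.0745,-0.066],
    [0.074,-0.0745,-0.066]
  ],
  "dr": [
    [-0.14,0,0],
    [-0.28,0,0],
    [-0.42,0,0],
    [-0.56,0,0],
    [-0.7,0,0],
    [-0.79,0,0],
    [-0.79,0,0],
    [-0.79,0,0],
    [-0.79,0,0],
    [-0.79,0,0],
    [-0.79,0,0],
    [-0.79,0,0],
    [-0.79,0,0],
    [-0.79,0,0],
    [-0.79,0,0],
    [-0.79,0,0],
    [-0.79,0,0]
  ]
}}

```text
time: 14.1
eef_pos: [0.5041, 0.1424, 0.0667]
tcp_rot: [-0.126, 0.695, 0.129, 0.696]
contact_force: [-1.6, 1.6, 6.4]
opening: 0.131
```

Run:
```python
from h import *
from plant import ctrl,vision
st=ctrl.get_state();print(st["opening"],st["wrist_torque"])
kp("b",.82,.068,st)
```

```text
0.13085074864294866 [ 0.2449748   0.27498146 -0.09214726]
target [0.5049 0.1413 0.068  1.1628] travel [-0.0013 -0.0013  0.0003] dr [ 7.702e-01  2.000e-04 -4.300e-03]
  cur [0.5041 0.1424 0.0667] yaw 1.933 q6 -1.857 F [-1.6  1.6  6.4] t 14.1
```

Call:
{"api": "play_rows", "payload": {
  "claw": [255,255,255,255,255,255,255,255,255,110,110,110,110,110,110,110],
  "travel": [
    [0,0,0],
    [0,0,0],
    [0,0,0],
    [0,0,0],
    [0,0,0],
    [0,0,0],
    [0,0,0],
    [0,0,0],
    [0,0,0],
    [0,0,0],
    [0,0,0],
    [0,0,0],
    [-0.03,0,0],
    [-0.073,0,0],
    [-0.073,0,0],
    [-0.073,0,0]
  ],
  "dr": [
    [0.12,0,0],
    [0.24,0,0],
    [0.36,0,0],
    [0.48,0,0],
    [0.6,0,0],
    [0.7,0,0],
    [0.77,0,0],
    [0.77,0,0],
    [0.77,0,0],
    [0.77,0,0],
    [0.77,0,0],
    [0.77,0,0],
    [0.77,0,0],
    [0.77,0,0],
    [0.77,0,0],
    [0.77,0,0]
  ]
}}

```text
time: 15.7
eef_pos: [0.505, 0.142, 0.1411]
tcp_rot: [0.145, 0.692, -0.141, 0.693]
contact_force: [-0.7, -0.3, -0.0]
opening: 0.57
```

Run:
```python
from h import *
from plant import ctrl,vision
st=ctrl.get_state();print(st["opening"])
kp("d",.125,.14,st)
for n in ["top","scene"]:
    d=vision.read_camera(n);bars(d)
```

```text
0.5699414853827707
target [0.6445 0.0713 0.14   1.8578] travel [ 0.0013 -0.0095  0.1561] dr [-0.6948  0.0034 -0.0044]
  cur [0.505  0.142  0.1411] yaw 1.163 q6 -1.086 F [-0.7 -0.3 -0. ] t 15.7
d theta 0.132 centre [0.6446 0.0726] 111
c theta 0.834 centre [0.5963 0.1814] 115
a theta 0.806 centre [0.5532 0.0325] 111
b theta 0.815 centre [0.5102 0.1422] 87
a theta 0.804 centre [0.5575 0.0339] 101
c theta 0.83 centre [0.6005 0.1824] 106
d theta 0.133 centre [0.6488 0.0735] 129
```

Call:
{"api": "play_rows", "payload": {
  "claw": [110,110,110,110,110,110,110,110,110,110,110,255,255,255,255,255,255],
  "travel": [
    [0,-0.003,0.045],
    [0,-0.006,0.09],
    [0,-0.0085,0.135],
    [0,-0.0085,0.156],
    [0,-0.0085,0.156],
    [0,-0.0085,0.156],
    [0.03,-0.0085,0.156],
    [0.055,-0.0085,0.156],
    [0.073,-0.0085,0.156],
    [0.073,-0.0085,0.156],
    [0.073,-0.0085,0.156],
    [0.073,-0.0085,0.156],
    [0.073,-0.0085,0.156],
    [0.073,-0.0085,0.156],
    [0.073,-0.0085,0.156],
    [0.073,-0.0085,0.156],
    [0.073,-0.0085,0.156]
  ],
  "dr": [
    [-0.14,0,0],
    [-0.28,0,0],
    [-0.42,0,0],
    [-0.56,0,0],
    [-0.69,0,0],
    [-0.69,0,0],
    [-0.69,0,0],
    [-0.69,0,0],
    [-0.69,0,0],
    [-0.69,0,0],
    [-0.69,0,0],
    [-0.69,0,0],
    [-0.69,0,0],
    [-0.69,0,0],
    [-0.69,0,0],
    [-0.69,0,0],
    [-0.69,0,0]
  ]
}}

```text
time: 17.5
eef_pos: [0.6438, 0.073, 0.0668]
tcp_rot: [-0.098, 0.7, 0.101, 0.7]
contact_force: [-1.8, 3.2, 6.1]
opening: 0.133
```

Run:
```python
from h import *
from plant import ctrl,vision
st=ctrl.get_state();print(st["opening"],st["wrist_torque"])
kp("d",.82,.068,st)
```

```text
0.13325697311243498 [ 0.3241786  0.2130467 -0.0449107]
target [0.6445 0.0713 0.068  1.1628] travel [-0.0012 -0.0018  0.0002] dr [ 6.9e-01  1.0e-04 -4.7e-03]
  cur [0.6438 0.073  0.0668] yaw 1.8528 q6 -1.901 F [-1.8  3.2  6.1] t 17.5
```

Call:
{"api": "play_rows", "payload": {
  "claw": [255,255,255,255,255,255,255,255,255,110,110,110,110,110,110,110],
  "travel": [
    [0,0,0],
    [0,0,0],
    [0,0,0],
    [0,0,0],
    [0,0,0],
    [0,0,0],
    [0,0,0],
    [0,0,0],
    [0,0,0],
    [0,0,0],
    [0,0,0],
    [0,0,0],
    [-0.03,0,0],
    [-0.073,0,0],
    [-0.073,0,0],
    [-0.073,0,0]
  ],
  "dr": [
    [0.12,0,0],
    [0.24,0,0],
    [0.36,0,0],
    [0.48,0,0],
    [0.6,0,0],
    [0.69,0,0],
    [0.69,0,0],
    [0.69,0,0],
    [0.69,0,0],
    [0.69,0,0],
    [0.69,0,0],
    [0.69,0,0],
    [0.69,0,0],
    [0.69,0,0],
    [0.69,0,0],
    [0.69,0,0]
  ]
}}

```text
time: 19.1
eef_pos: [0.645, 0.0722, 0.1419]
tcp_rot: [0.145, 0.691, -0.142, 0.694]
contact_force: [0.2, 0.2, -0.6]
opening: 0.573
```

Run:
```python
from h import *
from plant import ctrl,vision
st=ctrl.get_state();print(st["opening"])
kp("a",.805,.14,st)
for n in ["top","scene"]:
    d=vision.read_camera(n);bars(d)
cv2.imwrite(f"pics/s9.png",d["img"][:,:,::-1])
```

```text
0.572503123206504
target [0.5529 0.0313 0.14   1.1778] travel [ 0.0013 -0.0741 -0.0683] dr [-0.0149  0.0025 -0.0054]
  cur [0.645  0.0722 0.1419] yaw 1.1629 q6 -1.211 F [ 0.2  0.2 -0.6] t 19.1
c theta 0.834 centre [0.5962 0.1818] 121
b theta 0.688 centre [0.5002 0.1466] 60
b theta 0.667 centre [0.5165 0.14  ] 54
a theta 0.695 centre [0.566  0.0298] 64
c theta 0.862 centre [0.6012 0.182 ] 99
d theta 0.81 centre [0.6494 0.0734] 128
```

View pics/s9.png

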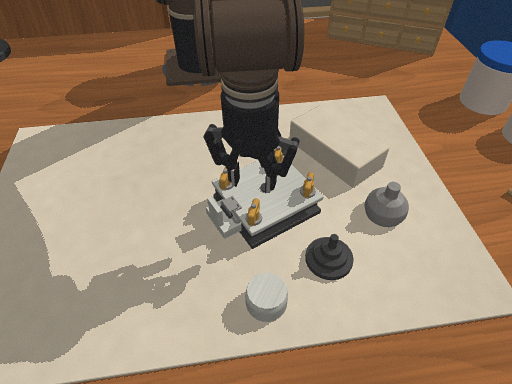

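Call:
{"api": "play_rows", "payload": {
  "claw": [110,110,110,110,110,110,110,110,110,255,255,255,255,255,255],
  "travel": [
    [0,-0.033,-0.03],
    [0,-0.06,-0.055],
    [0,-0.0735,-0.068],
    [0,-0.0735,-0.068],
    [0.03,-0.0735,-0.068],
    [0.055,-0.0735,-0.068],
    [0.073,-0.0735,-0.068],
    [0.073,-0.0735,-0.068],
    [0.073,-0.0735,-0.068],
    [0.073,-0.0735,-0.068],
    [0.073,-0.0735,-0.068],
    [0.073,-0.0735,-0.068],
    [0.073,-0.0735,-0.068],
    [0.073,-0.0735,-0.068],
    [0.073,-0.0735,-0.068]
  ],
  "dr": [
    [-0.015,0,0],
    [-0.015,0,0],
    [-0.015,0,0],
    [-0.015,0,0],
    [-0.015,0,0],
    [-0.015,0,0],
    [-0.015,0,0],
    [-0.015,0,0],
    [-0.015,0,0],
    [-0.015,0,0],
    [-0.015,0,0],
    [-0.015,0,0],
    [-0.015,0,0],
    [-0.015,0,0],
    [-0.015,0,0]
  ]
}}

```text
time: 20.7
eef_pos: [0.5529, 0.0335, 0.0671]
tcp_rot: [0.141, 0.693, -0.136, 0.694]
contact_force: [1.4, 5.5, -0.1]
opening: 0.133
```

Run:
```python
from h import *
from plant import ctrl,vision
st=ctrl.get_state();print(st["opening"],st["wrist_torque"])
kp("a",1.571,.068,st)
```

```text
0.13285070485710954 [ 0.61165119 -0.23943886 -0.11865428]
target [0.5529 0.0313 0.068  0.4118] travel [-0.0009 -0.002   0.0009] dr [ 0.765  -0.0026 -0.0069]
  cur [0.5529 0.0335 0.0671] yaw 1.1768 q6 -1.308 F [ 1.4  5.5 -0.1] t 20.7
```

Turn to the stop with a small overshoot, first without releasing.

Call:
{"api": "play_rows", "payload": {
  "claw": [255,255,255,255,255,255,255,255,255,255],
  "travel": [
    [0,0,0],
    [0,0,0],
    [0,0,0],
    [0,0,0],
    [0,0,0],
    [0,0,0],
    [0,0,0],
    [0,0,0],
    [0,0,0],
    [0,0,0]
  ],
  "dr": [
    [0.12,0,0],
    [0.24,0,0],
    [0.36,0,0],
    [0.48,0,0],
    [0.6,0,0],
    [0.7,0,0],
    [0.77,0,0],
    [0.81,0,0],
    [0.83,0,0],
    [0.83,0,0]
  ]
}}

```text
time: 21.7
eef_pos: [0.5534, 0.0342, 0.0673]
tcp_rot: [0.407, 0.58, -0.401, 0.581]
contact_force: [3.5, 4.2, -4.5]
opening: 0.136
```

Run:
```python
from h import *
from plant import ctrl,vision
st=ctrl.get_state();print(st["opening"],st["wrist_torque"])
kp("a",1.571,.068,st)
```

```text
0.1356385331036728 [ 0.4669555  -0.40581345  1.50847835]
target [0.5529 0.0313 0.068  0.4118] travel [-0.0007 -0.0015  0.0025] dr [-0.0575 -0.0034 -0.0069]
  cur [0.5534 0.0342 0.0673] yaw 0.3542 q6 -0.483 F [ 3.5  4.2 -4.5] t 21.7
```

Call:
{"api": "play_rows", "payload": {
  "claw": [110,110,110,110,110,110,110],
  "travel": [
    [0,0,0],
    [0,0,0],
    [0,0,0],
    [-0.03,0,0],
    [-0.073,0,0],
    [-0.073,0,0],
    [-0.073,0,0]
  ],
  "dr": [
    [-0.05,0,0],
    [-0.05,0,0],
    [-0.05,0,0],
    [-0.05,0,0],
    [-0.05,0,0],
    [-0.05,0,0],
    [-0.05,0,0]
  ]
}}

```text
time: 22.4
eef_pos: [0.5541, 0.0335, 0.1422]
tcp_rot: [0.393, 0.588, -0.386, 0.592]
contact_force: [-1.3, -0.4, 0.2]
opening: 0.568
```

Run:
```python
from h import *
from plant import ctrl,vision
st=ctrl.get_state();print(st["opening"])
kp("c",.84,.14,st)
for n in ["top","scene"]:
    d=vision.read_camera(n);bars(d)
```

```text
0.5684908586166622
target [0.5965 0.1813 0.14   1.1428] travel [ 0.0034  0.0969 -0.1193] dr [-0.7395  0.0026 -0.0103]
  cur [0.5541 0.0335 0.1422] yaw 0.4033 q6 -0.532 F [-1.3 -0.4  0.2] t 22.4
d theta 0.903 centre [0.6474 0.0727] 79
c theta 0.84 centre [0.5963 0.1817] 121
b theta 0.823 centre [0.5055 0.1417] 119
b theta 0.815 centre [0.5103 0.1421] 81
a theta 1.543 centre [0.557  0.0336] 130
c theta 0.847 centre [0.6009 0.1821] 104
d theta 0.818 centre [0.6493 0.0733] 121
```

Call:
{"api": "play_rows", "payload": {
  "claw": [110,110,110,110,110,110,110,110,110,110,110,255,255,255,255,255,255],
  "travel": [
    [0,0.03,-0.036],
    [0,0.06,-0.072],
    [0,0.09,-0.11],
    [0,0.0975,-0.12],
    [0,0.0975,-0.12],
    [0,0.0975,-0.12],
    [0.03,0.0975,-0.12],
    [0.055,0.0975,-0.12],
    [0.074,0.0975,-0.12],
    [0.074,0.0975,-0.12],
    [0.074,0.0975,-0.12],
    [0.074,0.0975,-0.12],
    [0.074,0.0975,-0.12],
    [0.074,0.0975,-0.12],
    [0.074,0.0975,-0.12],
    [0.074,0.0975,-0.12],
    [0.074,0.0975,-0.12]
  ],
  "dr": [
    [-0.14,0,-0.01],
    [-0.28,0,-0.01],
    [-0.42,0,-0.01],
    [-0.56,0,-0.01],
    [-0.7,0,-0.01],
    [-0.74,0,-0.01],
    [-0.74,0,-0.01],
    [-0.74,0,-0.01],
    [-0.74,0,-0.01],
    [-0.74,0,-0.01],
    [-0.74,0,-0.01],
    [-0.74,0,-0.01],
    [-0.74,0,-0.01],
    [-0.74,0,-0.01],
    [-0.74,0,-0.01],
    [-0.74,0,-0.01],
    [-0.74,0,-0.01]
  ]
}}

```text
time: 24.2
eef_pos: [0.5963, 0.1835, 0.068]
tcp_rot: [0.15, 0.691, -0.15, 0.691]
contact_force: [1.5, 3.1, 6.2]
opening: 0.134
```

Run:
```python
from h import *
from plant import ctrl,vision
st=ctrl.get_state();print(st["opening"],st["wrist_torque"])
kp("c",1.571,.068,st)
```

```text
0.13363037058841393 [ 0.63037181 -0.17804057 -0.07349849]
target [0.5965 0.1813 0.068  0.4118] travel [-0.     -0.002   0.0011] dr [ 7.315e-01 -6.000e-04 -2.000e-04]
  cur [0.5963 0.1835 0.068 ] yaw 1.1433 q6 -1.008 F [1.5 3.1 6.2] t 24.2
```

Call:
{"api": "play_rows", "payload": {
  "claw": [255,255,255,255,255,255,255,255,255,255,110,110,110,110,110,110,110],
  "travel": [
    [0,0,0],
    [0,0,0],
    [0,0,0],
    [0,0,0],
    [0,0,0],
    [0,0,0],
    [0,0,0],
    [0,0,0],
    [0,0,0],
    [0,0,0],
    [0,0,0],
    [0,0,0],
    [0,0,0],
    [-0.03,0,0],
    [-0.073,0,0],
    [-0.073,0,0],
    [-0.073,0,0]
  ],
  "dr": [
    [0.12,0,0],
    [0.24,0,0],
    [0.36,0,0],
    [0.48,0,0],
    [0.6,0,0],
    [0.68,0,0],
    [0.74,0,0],
    [0.79,0,0],
    [0.8,0,0],
    [0.8,0,0],
    [0.74,0,0],
    [0.74,0,0],
    [0.74,0,0],
    [0.74,0,0],
    [0.74,0,0],
    [0.74,0,0],
    [0.74,0,0]
  ]
}}

```text
time: 25.9
eef_pos: [0.597, 0.1833, 0.1424]
tcp_rot: [0.391, 0.589, -0.39, 0.59]
contact_force: [0.4, -1.2, 0.5]
opening: 0.57
```

Run:
```python
from h import *
from plant import ctrl,vision
st=ctrl.get_state();print(st["opening"])
kp("b",.82,.14,st)
for n in ["top","scene"]:
    d=vision.read_camera(n);bars(d)
cv2.imwrite(f"pics/s10.png",cv2.resize(d["img"][100:260,180:420,::-1],None,fx=3,fy=3))
```

```text
0.5704882764967122
target [0.5049 0.1413 0.14   1.1628] travel [ 0.0022 -0.1013  0.0026] dr [-0.7607  0.0011 -0.002 ]
  cur [0.597  0.1833 0.1424] yaw 0.402 q6 -0.267 F [ 0.4 -1.2  0.5] t 25.9
d theta 0.81 centre [0.6439 0.0726] 116
a theta 1.552 centre [0.5536 0.0327] 114
b theta 0.829 centre [0.5101 0.1423] 85
a theta 1.548 centre [0.5565 0.0335] 123
c theta 1.538 centre [0.5999 0.1821] 123
d theta 0.808 centre [0.6489 0.0734] 124
```

View pics/s10.png

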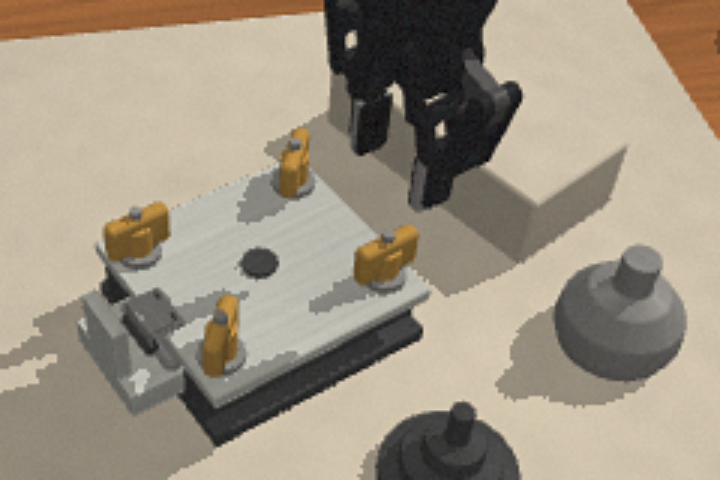

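Call:
{"api": "play_rows", "payload": {
  "claw": [110,110,110,110,110,110,110,110,110,110,110,255,255,255,255,255,255],
  "travel": [
    [0,-0.03,0],
    [0,-0.06,0],
    [0,-0.09,0],
    [0,-0.101,0.0015],
    [0,-0.101,0.0015],
    [0,-0.101,0.0015],
    [0.03,-0.101,0.0015],
    [0.055,-0.101,0.0015],
    [0.074,-0.101,0.0015],
    [0.074,-0.101,0.0015],
    [0.074,-0.101,0.0015],
    [0.074,-0.101,0.0015],
    [0.074,-0.101,0.0015],
    [0.074,-0.101,0.0015],
    [0.074,-0.101,0.0015],
    [0.074,-0.101,0.0015],
    [0.074,-0.101,0.0015]
  ],
  "dr": [
    [-0.14,0,0],
    [-0.28,0,0],
    [-0.42,0,0],
    [-0.56,0,0],
    [-0.7,0,0],
    [-0.76,0,0],
    [-0.76,0,0],
    [-0.76,0,0],
    [-0.76,0,0],
    [-0.76,0,0],
    [-0.76,0,0],
    [-0.76,0,0],
    [-0.76,0,0],
    [-0.76,0,0],
    [-0.76,0,0],
    [-0.76,0,0],
    [-0.76,0,0]
  ]
}}

```text
time: 27.7
eef_pos: [0.504, 0.1435, 0.0672]
tcp_rot: [0.145, 0.692, -0.143, 0.693]
contact_force: [2.6, 5.2, 0.2]
opening: 0.135
```

Run:
```python
from h import *
from plant import ctrl,vision
st=ctrl.get_state();print(st["opening"],st["wrist_torque"])
kp("b",1.571,.068,st)
```

```text
0.1351157235778244 [ 0.68169801 -0.26183367 -0.02780791]
target [0.5049 0.1413 0.068  0.4118] travel [-0.0008 -0.0017  0.0016] dr [ 0.75   -0.0013 -0.0026]
  cur [0.504  0.1435 0.0672] yaw 1.1618 q6 -1.082 F [2.6 5.2 0.2] t 27.7
```

Call:
{"api": "play_rows", "payload": {
  "claw": [255,255,255,255,255,255,255,255,255,255,110,110,110,110,110,110,110],
  "travel": [
    [0,0,0],
    [0,0,0],
    [0,0,0],
    [0,0,0],
    [0,0,0],
    [0,0,0],
    [0,0,0],
    [0,0,0],
    [0,0,0],
    [0,0,0],
    [0,0,0],
    [0,0,0],
    [0,0,0],
    [-0.03,0,0],
    [-0.073,0,0],
    [-0.073,0,0],
    [-0.073,0,0]
  ],
  "dr": [
    [0.12,0,0],
    [0.24,0,0],
    [0.36,0,0],
    [0.48,0,0],
    [0.6,0,0],
    [0.7,0,0],
    [0.76,0,0],
    [0.81,0,0],
    [0.82,0,0],
    [0.82,0,0],
    [0.76,0,0],
    [0.76,0,0],
    [0.76,0,0],
    [0.76,0,0],
    [0.76,0,0],
    [0.76,0,0],
    [0.76,0,0]
  ]
}}

```text
time: 29.4
eef_pos: [0.505, 0.1432, 0.1419]
tcp_rot: [0.392, 0.589, -0.389, 0.59]
contact_force: [-0.9, 0.3, 0.1]
opening: 0.567
```

Run:
```python
from h import *
from plant import ctrl,vision
st=ctrl.get_state();print(st["opening"])
kp("d",.815,.14,st)
for n in ["top","scene"]:
    d=vision.read_camera(n);bars(d)
```

```text
0.5667416462710021
target [0.6445 0.0713 0.14   1.1678] travel [0.0024 0.1004 0.1206] dr [-0.7669  0.0013 -0.0054]
  cur [0.505  0.1432 0.1419] yaw 0.4009 q6 -0.321 F [-0.9  0.3  0.1] t 29.4
d theta 0.816 centre [0.644  0.0728] 110
c theta 1.579 centre [0.5962 0.1816] 117
a theta 1.546 centre [0.5532 0.0327] 114
b theta 1.524 centre [0.5089 0.1427] 108
a theta 1.525 centre [0.557  0.0331] 124
c theta 1.542 centre [0.6    0.1824] 129
d theta 0.81 centre [0.6492 0.0736] 124
```

Call:
{"api": "play_rows", "payload": {
  "claw": [110,110,110,110,110,110,110,110,110,110,110,255,255,255,255,255,255],
  "travel": [
    [0,0.03,0.036],
    [0,0.06,0.072],
    [0,0.09,0.108],
    [0,0.1,0.1195],
    [0,0.1,0.1195],
    [0,0.1,0.1195],
    [0.03,0.1,0.1195],
    [0.055,0.1,0.1195],
    [0.074,0.1,0.1195],
    [0.074,0.1,0.1195],
    [0.074,0.1,0.1195],
    [0.074,0.1,0.1195],
    [0.074,0.1,0.1195],
    [0.074,0.1,0.1195],
    [0.074,0.1,0.1195],
    [0.074,0.1,0.1195],
    [0.074,0.1,0.1195]
  ],
  "dr": [
    [-0.14,0,0],
    [-0.28,0,0],
    [-0.42,0,0],
    [-0.56,0,0],
    [-0.7,0,0],
    [-0.765,0,0],
    [-0.765,0,0],
    [-0.765,0,0],
    [-0.765,0,0],
    [-0.765,0,0],
    [-0.765,0,0],
    [-0.765,0,0],
    [-0.765,0,0],
    [-0.765,0,0],
    [-0.765,0,0],
    [-0.765,0,0],
    [-0.765,0,0]
  ]
}}

```text
time: 31.2
eef_pos: [0.6436, 0.0742, 0.0667]
tcp_rot: [0.144, 0.691, -0.14, 0.694]
contact_force: [3.3, 5.6, 0.2]
opening: 0.136
```

Run:
```python
from h import *
from plant import ctrl,vision
st=ctrl.get_state();print(st["opening"],st["wrist_torque"])
kp("d",1.571,.068,st)
```

```text
0.13632639616862663 [ 0.73137506 -0.34617937 -0.0274065 ]
target [0.6445 0.0713 0.068  0.4118] travel [-0.0013 -0.0022  0.002 ] dr [ 7.539e-01 -7.000e-04 -7.300e-03]
  cur [0.6436 0.0742 0.0667] yaw 1.1657 q6 -1.213 F [3.3 5.6 0.2] t 31.2
```

Call:
{"api": "play_rows", "payload": {
  "claw": [255,255,255,255,255,255,255,255,255,255,110,110,110,110,110,110,110,110],
  "travel": [
    [0,0,0],
    [0,0,0],
    [0,0,0],
    [0,0,0],
    [0,0,0],
    [0,0,0],
    [0,0,0],
    [0,0,0],
    [0,0,0],
    [0,0,0],
    [0,0,0],
    [0,0,0],
    [0,0,0],
    [-0.03,0,0],
    [-0.08,0,0],
    [-0.13,0,0],
    [-0.15,0,0],
    [-0.15,0,0]
  ],
  "dr": [
    [0.12,0,0],
    [0.24,0,0],
    [0.36,0,0],
    [0.48,0,0],
    [0.6,0,0],
    [0.7,0,0],
    [0.76,0,0],
    [0.81,0,0],
    [0.82,0,0],
    [0.82,0,0],
    [0.76,0,0],
    [0.76,0,0],
    [0.76,0,0],
    [0.76,0,0],
    [0.76,0,0],
    [0.76,0,0],
    [0.76,0,0],
    [0.76,0,0]
  ]
}}

```text
time: 33.0
eef_pos: [0.6457, 0.0731, 0.2233]
tcp_rot: [0.394, 0.587, -0.385, 0.594]
contact_force: [0.4, 0.1, 0.8]
opening: 0.572
```

Run:
```python
from h import *
from plant import ctrl,vision
st=ctrl.get_state();print(st["opening"],st["eef_pos"])
for n in ["top","scene","wrist"]:
    d=vision.read_camera(n);bars(d)
    if n=="scene":cv2.imwrite(f"pics/s11.png",d["img"][:,:,::-1])
    if n=="wrist":cv2.imwrite(f"pics/w11.png",d["img"][:,:,::-1])
```

```text
0.5722553629993414 [0.64571074 0.07308774 0.22331413]
c theta 1.577 centre [0.5962 0.1817] 118
b theta 1.2 centre [0.5014 0.1526] 53
b theta 1.479 centre [0.5085 0.1439] 99
a theta 1.54 centre [0.5568 0.0335] 127
c theta 1.551 centre [0.6    0.1827] 128
d theta 1.551 centre [0.6482 0.073 ] 152
b theta 1.561 centre [0.5057 0.1419] 739
c theta 1.568 centre [0.5958 0.1808] 695
d theta 1.571 centre [0.643  0.0733] 475
a theta 1.567 centre [0.5533 0.0336] 501
```

View pics/s11.png

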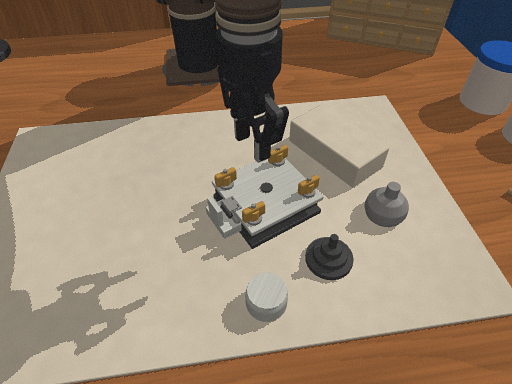

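View pics/w11.png

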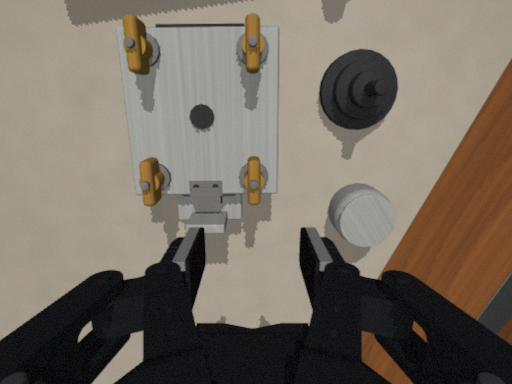

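```bash
python3 -c "
from plant import ctrl
print(ctrl.sign_off())"
```

```text
the job is handed in; nothing more can be done
None
```

The job was handed in at about 33 s of the 72 s allowed. The hand-in gives no verdict, so what follows rests on my own camera and force readings.

- **Cassette:** I pushed it by its tab past the clip onto the hard stop. The wrist camera put the tab's inner face 104.5 mm from the clamp centre (105 mm is home), and a further push met about 13 N with no movement. I only looked at it again in the later pictures and did not re-measure it after tightening the knobs.
- **First pass (a, c, b, d):** The knobs read about 0.80, 0.84, 0.82 and 0.81 rad, with the other pair still loose (under 0.2 rad) after a and c.
- **Second pass (a, c, b, d to the stop):** The final wrist picture gave 1.567 (a), 1.561 (b), 1.568 (c) and 1.571 (d) rad.
- **Disagreement in the last check:** The scene camera read 1.48 to 1.55 rad on the same knobs. The top camera gave a stray 1.20 for b, taken from only about half the usual bar pixels with the gripper overhead. I trusted the closer wrist view.
- **Lamp, weight, tin and brick:** By eye, they stand where they began in the final pictures; I did not measure their positions.
- **Robot:** The gripper was open and clear at about 0.22 m height, touching nothing.

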